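# Register a tissue block in the corner of its fixture

## Task

Throw the red-knobbed gate lever of the metal fixture out of the white notch and over into the green notch, so that it clears the nest. Then take the paraffin tissue block on the blue cassette and press it into the nest's corner, flat on the floor of the nest, its long side flush against the long steel far stop and its short side against the brass side stop. Finish while holding it there: keep the fingers on the block and keep pushing it firmly so that it really bears on both stops at once; do not let go, leave the lever in the green notch, and leave the yellow block, the cup and the little cover-slip box where they are.

Things in the scene. Friction and masses are not known exactly. Their poses are not given: they have to be found in the camera images.
- fixture: Fixed aluminium base plate 130 (x) x 180 (y) x 10 mm, on the worktop; origin at the centre of its underside; x points away from the robot, y to the left (place and yaw differ between runs). A tall microscope stands behind it on the left: keep the arm off it. The nest is the corner between the two stops on its top, open on its near (-x) and right (-y) sides.
- nest_corner (a point): Inner corner of the nest: on the nest floor (plate top, 10 mm above the worktop), where the faces of the two stops meet. Axes as the fixture's. A seated block's origin is at (-16, -21, 0) mm from this point in these axes, the block's x along the fixture's y (either way round).
- far_stop: Steel stop bar fixed on the plate, 10 mm high above the nest floor, 12 mm thick, 75 mm long along the fixture's y; its face looks to -x of the fixture and runs from 63 mm right of to 12 mm left of nest_corner. Origin at nest_corner.
- side_stop: Brass stop bar fixed on the plate, 10 mm high above the nest floor, 12 mm thick, 45 mm long along the fixture's x; its face looks to -y of the fixture and runs from nest_corner 45 mm towards -x. Origin at nest_corner. The block slides on the floor and stops with a friction of about 0.6, which takes up part of a push.
- gate_lever (a joint): Gate lever angle (rad), growing clockwise from above: 0 in the white notch, its flat arm (14 mm wide, 92 mm long from the pivot, 18 to 25 mm above the worktop) across the nest; 1.2 in the green notch, clear of the nest. A sprung ball under it clicks over a lip 0.17 rad before each notch (about 5 N at the knob); between them it stays where left. Ends: -0.05, 1.25.
- lever_pivot (a point): On the lever's vertical hinge axis, 18 mm above the worktop, at (-30, -70) mm of the fixture's origin in its axes; axes as the fixture's.
- lever_knob (a point): Middle of the lever's upright red round knob: 16 mm diameter, grip from 32 to 56 mm above the worktop (this point at 44 mm), 68 mm from the pivot axis, lever arm below it. From the pivot the knob lies in the direction 1.117 rad minus the joint value, counterclockwise from the fixture's x axis.
- blue_block: Loose tissue block, about 80 g: blue cassette foot 42 (x) x 32 (y) x 11 mm, cream wax 34 x 24 x 16 mm centred on it; 27 mm high. Origin: centre of the underside, x along the long side, z up. Upright on the worktop right of the fixture. Best gripped across the wax's 24 mm (along y), fingertips 13 to 16 mm above the underside, to pass over the 10 mm stops.
- yellow_block: The same block on a yellow cassette; to be left alone. It stands near the blue one; their places are swapped in some runs.
- cup_urine: Loose specimen cup with yellow lid, 64 mm diameter, 68 mm high, left of the fixture; origin at the centre of its underside. To be left alone.
- coverslip_box: Loose little box of cover slips, white with blue lid, 30x30x20 mm, left of the fixture; origin at the centre of its underside. To be left alone.
Not all that is in view belongs to the job. Leave any orange look-alike of the blue_block alone.

How it is judged:
By the outcome, as a careful person would: the job done as asked, in the order asked, and still so for the second after the job is handed in, while the arm keeps its last pose, push and grip.
It also fails if it takes over 72 s, if anything falls off the work surface, if the arm or the gripper's body presses on something with over 40 N, if the wrist force passes 120 N, or if a joint passes its speed limit or range.

## Robot

A 7-joint arm with a two-finger parallel gripper is mounted at the origin on a cart in front of the work surface, level with it; the furniture and walls round the work are solid. World frame = base frame: x ahead of the robot, y to its left, z up, the work surface at z = 0. Lengths are in mm, angles in rad, forces in N, time in s.
With the tool pointing down it reaches from about 425 to 875 mm from the base axis. Payload 4.7 kg.
Tool frame: the origin (TCP) lies at the centre of the arm's flange, where the gripper is bolted on; the fingertips stand 173 mm ahead of it and the grasp point (between the pads) lies 155 mm ahead of it (manip.tip_reach is the distance from the TCP to the fingertips, in mm); z points along the fingers, y is the line along which they close (so a half turn about z gives the same grasp; the last joint's range is limited). The gripper opens to 85 mm and grips with 20 to 120 N. Pads are 22 mm wide; open, the fingers measure 114 mm over their backs; the gripper's body (76 mm by 85 mm) begins 54 mm behind the grasp point. The pads swing forward as they close: fully open they stand 13 mm farther back than shut.
Start: joints at [-1.204, 0.321, -0.07, 1.45, 0.023, 1.371, -0.057], TCP at [224.608, 609.966, 404.749] pointing down, gripper open.
Joint ranges: [-2.86, 2.86], [-0.3, 2.09], [-1.38, 1.24], [0.06, 2.45], [-1.56, 4.7], [0.09, 2.05], [-2.69, 2.69]. Speed limits (rad/s): [2.57, 2.57, 3.14, 3.14, 3.14, 3.14, 3.14].

## Interface

Orientations are given as [roll, pitch, yaw] about the fixed x, y, z axes, in that order (R = Rz(yaw) Ry(pitch) Rx(roll)).
In Python, from plant import manip gives the robot as it stands.
- The arm moves only by the tool move_arm, never from a script. Its argument "rows" is one flat list of numbers, 7 for each row, row after row: the shift along the world's x, y, z in units of 0.3 m (1.0 is 0.3 m), then the turn, a rotation vector about the world's x, y, z in units of 45 degrees (1.0 is 45 degrees), then the opening, from -1 (shut) to 1 (fully open). A call has 1 to 10 rows; each row is the pose to reach, as a shift and turn from the pose commanded when the call began; what a row does not reach only later rows make up. A row lasts 1/8 s, in which the tool goes at most 62.5 mm and 10.7 degrees, less where a joint would pass 70% of its speed; a pose out of reach is approached as far as the arm can. A call with a number of a shift or a turn outside -1 to 1 is refused whole. A call with a gripper value outside its range is refused whole. The fingers move at their own pace and stop on an object; "newtons" is the grip in N (left out, the last holds). Time passes only in rows, so rows that repeat a pose let the fingers close. It gives the time, the measured TCP pose, the force, the opening and the grip force at its end, in the units of the state.
- manip.get_obs(): the state, without advancing time (a new reading comes with each control period).
- manip.read_camera(name): name is "scene" or "top"; returns a dict with "frame" (400x640x3 uint8, red, green, blue), "intrinsics" (3x3 intrinsics, pixels), "rvec" (rotation vector, rad) and "tvec" (3), from world to camera coordinates, as OpenCV has them. Camera axes: x right, y down, z forward; pixel columns grow to the right and rows downward; lengths in mm; the calibration is good to about 2 mm. A picture is of the moment at which its call begins. There is no depth.
- manip.close_job(): hands the job in; it is judged then, once.
The state is a dict: "time_s": time; "joints": joint angles; "qd": joint speeds; "joint_efforts": joint torques, N m; "tcp_pos": TCP position; "tool_rot": TCP orientation; "contact_force": force on the tool from outside, world axes, zero at the start; "ft_torque": the same for the moment, N m; "gripper_width": opening from 0.0 (shut) to 1.0 (fully open); "finger_force": force on a finger pad.
Only numpy, scipy, OpenCV 4.12 (cv2) and the standard library are available. Lean on these libraries where they do the work, as an engineer would, in place of code of your own. Each camera call takes 0.05 s, during which the arm holds its last target. There are 200 camera calls.

## Working session

There is one attempt and no reset: what is moved stays moved. The work goes in short steps, Python scripts to look and compute and a tool call to move; the robot and the scene stay as the last step left them, time stands still between calls to the robot, and variables do not carry over. Pictures are saved under pics/ and viewed, at most 12 in all, crops included, and the job is handed in when it is done.

Besides the shell and the picture viewer there is one more tool, called after "Request:" as a command line: name --argument value ..., lists and objects as JSON in quotes. move_arm: Moves the arm, as the interface text tells. Its arguments: {"type":"object","properties":{"rows":{"type":"array"},"newtons":{"type":"number"}},"required":["rows"]}

```bash
ls; mkdir -p pics
python3 - <<'E'
from plant import manip
import cv2,numpy as np
o=manip.get_obs();print(o)
for n in("scene","top"):
    c=manip.read_camera(n);cv2.imwrite(f"pics/{n}0.png",c["frame"][:,:,::-1])
    R=cv2.Rodrigues(np.array(c["rvec"]))[0];print(n,c["intrinsics"],(-R.T@np.ravel(c["tvec"])).round(),R.round(2))
E
```

```text
pics
{'time_s': 0.0, 'joints': array([-1.20389369,  0.32185945, -0.07010814,  1.45170787,  0.02261444,
        1.37080939, -0.05688061]), 'qd': array([-0.00275122, -0.00087777,  0.00033899,  0.00090445, -0.00019382,
       -0.00097041,  0.00010129]), 'joint_efforts': array([ 6.99770703e-05, -4.93577814e+01, -3.81884370e-01, -3.14325356e+01,
        1.30060717e-02,  1.14370091e-02, -3.44862720e-06]), 'tcp_pos': array([224.54095137, 609.75791629, 403.58318101]), 'tool_rot': array([-3.13959912e+00,  1.07097015e-04,  2.78886592e+00]), 'contact_force': array([ 0.53161006, -0.42473245, -0.90475347]), 'ft_torque': array([-0.02265172, -0.00163837,  0.00713493]), 'finger_force': 0.0, 'gripper_width': 0.9960105275552044}
scene [[491.62281977   0.         319.07315094]
 [  0.         491.62281977 197.19192657]
 [  0.           0.           1.        ]] [-617. -644.  727.] [[ 0.46 -0.89 -0.  ]
 [-0.4  -0.2  -0.9 ]
 [ 0.8   0.41 -0.45]]
top [[391.76334691   0.         323.97988482]
 [  0.         391.76334691 200.14818911]
 [  0.           0.           1.        ]] [ 448.  -16. 1104.] [[-0.01 -1.    0.  ]
 [-0.99  0.01 -0.17]
 [ 0.17 -0.01 -0.99]]
```

View pics/top0.png

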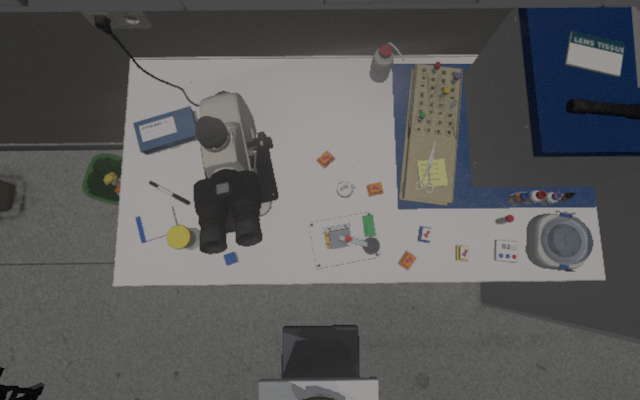

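View pics/scene0.png

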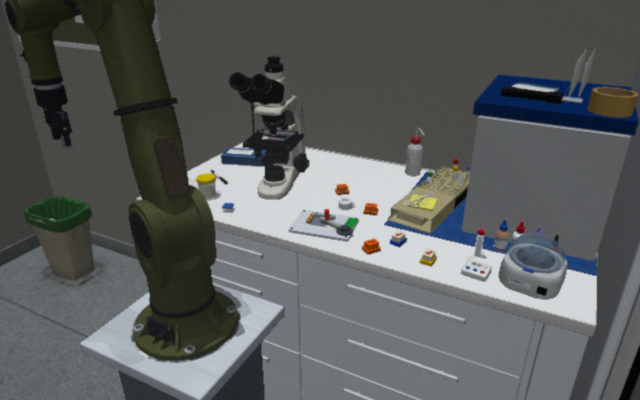

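The top view shows the fixture at about (343,241) and the lever knob near (348,239). Candidates for the target block are blue/cream (425,234), yellow (462,253), and orange look-alikes at (408,261), (375,189) and (326,159). There is also the coverslip box at (231,258). By the description I choose (425,234), and I'll check it in a crop.

Run:
```python
import cv2
a=cv2.imread("pics/top0.png")
c=a[205:275,300:400];cv2.imwrite("pics/c1.png",cv2.resize(c,None,fx=8,fy=8,interpolation=cv2.INTER_CUBIC))
b=cv2.resize(a[220:250,405:445],None,fx=10,fy=10,interpolation=cv2.INTER_CUBIC)
s=cv2.imread("pics/scene0.png")
d=cv2.resize(s[225:255,380:420],None,fx=10,fy=10,interpolation=cv2.INTER_CUBIC)
e=cv2.resize(s[200:250,285:365],None,fx=10,fy=6*10/6,interpolation=cv2.INTER_CUBIC)
e=cv2.resize(s[203:243,285:365],None,fx=10,fy=10,interpolation=cv2.INTER_CUBIC)[:300]
cv2.imwrite("pics/c2.png",cv2.hconcat([b,d]));cv2.imwrite("pics/c3.png",cv2.resize(s[203:243,285:365],None,fx=10,fy=10,interpolation=cv2.INTER_CUBIC))
```

```text
(no output)
```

View pics/c1.png

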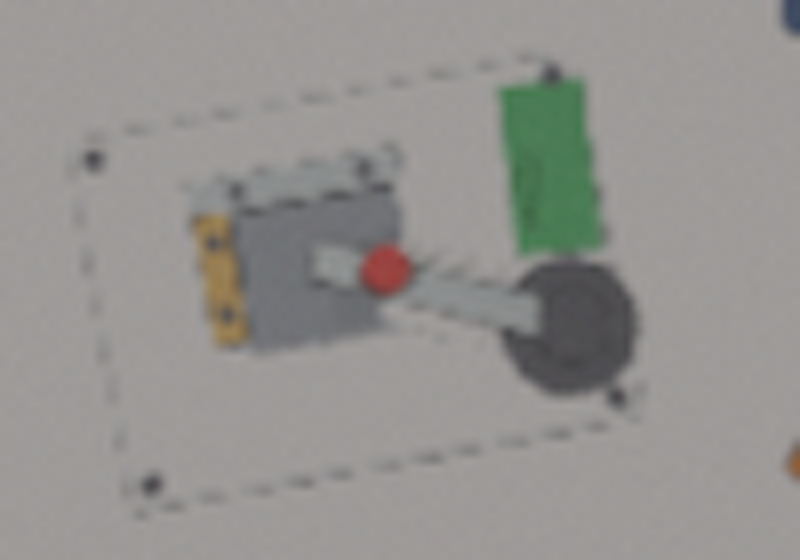

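View pics/c2.png

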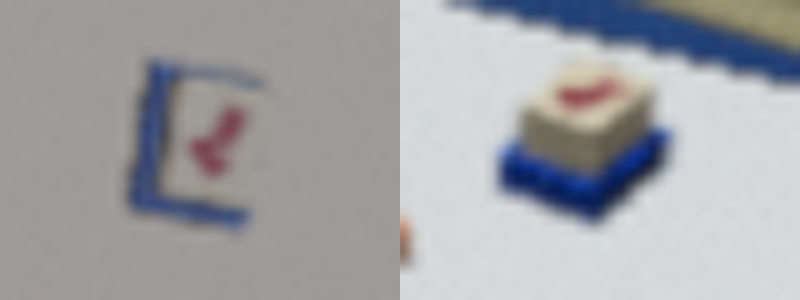

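The crop confirms blue foot, cream wax. In the top crop the fixture screws are at (93,160), (552,75), (617,398) and (152,485), the knob at (386,269), the pivot disc at (570,325), and the nest corner at about (240,213).

View pics/c3.png

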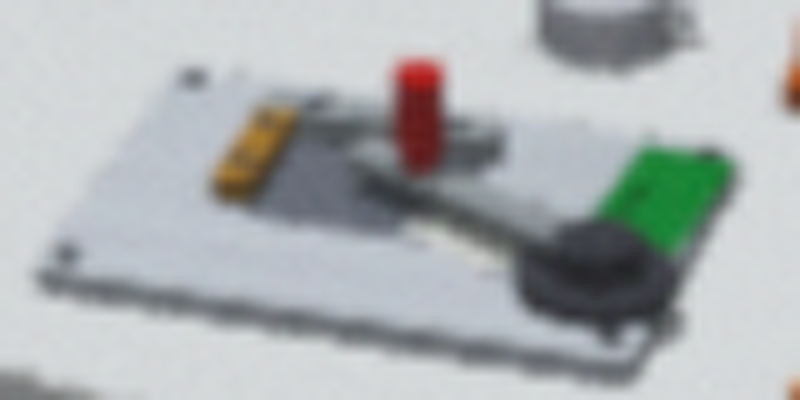

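```bash
cat > h.py <<'E'
import numpy as np,cv2
from plant import manip
_c={}
def cam(n):
    if n not in _c:
        c=manip.read_camera(n);_c[n]=(np.array(c["intrinsics"]),np.ravel(c["rvec"]).astype(float),np.ravel(c["tvec"]).astype(float),c["frame"])
    return _c[n]
def ray(n,uv,z):
    K,r,t,_=cam(n);R=cv2.Rodrigues(r)[0]
    d=R.T@np.linalg.inv(K)@np.array([uv[0],uv[1],1.]);o=-R.T@t
    return (o+d*(z-o[2])/d[2])
def proj(n,P):
    K,r,t,_=cam(n);return cv2.projectPoints(np.array(P,float).reshape(-1,3),r,t,K,None)[0].reshape(-1,2)
def crop(u,v,x0,y0,s): return ((u+.5)/s-.5+x0,(v+.5)/s-.5+y0)
E
python3 - <<'E'
from h import *
C=lambda u,v:crop(u,v,300,205,8)
s=np.array([ray("top",C(*p),10)[:2] for p in[(93,160),(552,75),(617,398),(152,485)]])
print(s.round(1)); ctr=s.mean(0)
yv=(s[0]-s[1]+s[3]-s[2]);xv=(s[0]-s[3]+s[1]-s[2])
print("c",ctr,"yaw y",np.arctan2(-yv[0],yv[1]),"yaw x",np.arctan2(xv[1],xv[0]),np.linalg.norm(yv)/2,np.linalg.norm(xv)/2)
a=np.arctan2(-yv[0],yv[1]);R=np.array([[np.cos(a),-np.sin(a)],[np.sin(a),np.cos(a)]])
for n,p,z in[("knob",(386,269),56),("pivot",(570,325),18),("nest",(238,213),10)]:
    w=ray("top",C(*p),z)[:2];print(n,w.round(1),(R.T@(w-ctr)).round(1))
D=lambda u,v:crop(u,v,405,220,10)
for p,z in[((152,60),11),((132,208),11),((245,222),11),((265,80),11),((215,138),27)]:print("blk",p,ray("top",D(*p),z).round(1))
S=lambda u,v:crop(u-400,v,380,225,10)
for p,z in[((500,150),11),((594,192),11),((668,135),11),((598,218),0),((590,95),27)]:print("blkS",p,ray("scene",S(*p),z).round(1))
E
```

```text
[[ 563.2   14.3]
 [ 591.3 -147.5]
 [ 478.4 -166.4]
 [ 450.7   -5.2]]
c [520.88952483 -76.19044303] yaw y 0.1710703075646687 yaw x 0.1690956430427893 163.90192534815102 114.38208314971347
knob [520.7 -84.4] [-1.6 -8.1]
pivot [ 503.3 -150. ] [-29.9 -69.7]
nest [544.  -36.2] [29.6 35.5]
blk (152, 60) [ 556.7 -289.8   11. ]
blk (132, 208) [ 515.4 -282.    11. ]
blk (245, 222) [ 511.2 -313.3   11. ]
blk (265, 80) [ 550.7 -321.1   11. ]
blk (215, 138) [ 533.4 -302.    27. ]
blkS (500, 150) [ 517.  -280.3   11. ]
blkS (594, 192) [ 507.9 -310.9   11. ]
blkS (668, 135) [ 546.1 -319.4   11. ]
blkS (598, 218) [ 512.7 -311.2    0. ]
blkS (590, 95) [ 530.8 -300.6   27. ]
```

Run:
```python
from h import *
P=[cam(n)[0]@np.c_[cv2.Rodrigues(cam(n)[1])[0],cam(n)[2]] for n in("top","scene")]
for a,b in[((248,239),(263,84)),((212,246),(238,82)),((208,131),(272,62))]:
    X=cv2.triangulatePoints(P[0],P[1],np.array(a,float),np.array(b,float));X=(X[:3]/X[3]).ravel()
    print(X.round(),proj("top",X).round(),proj("scene",X).round())
```

```text
[501. 109. 407.] [[252. 237.]] [[261.  84.]]
[486. 177. 408.] [[213. 245.]] [[238.  82.]]
[690. 190. 426.] [[207. 132.]] [[273.  62.]]
```

Request:
move_arm --rows '[0.05, -0.15, 0.03, 0, 0, -0.17, -1, 0.1, -0.3, 0.06, 0, 0, -0.34, -1, 0.15, -0.45, 0.09, 0, 0, -0.5, -1, 0.21, -0.6, 0.12, 0, 0, -0.67, -1, 0.26, -0.75, 0.15, 0, 0, -0.84, -1, 0.32, -0.9, 0.15, 0, 0, -1, -1, 0.32, -0.9, 0.15, 0, 0, -1, -1]' --newtons 40

```text
time_s: 1.18
tcp_pos: [322.6, 336.4, 450.4]
tool_rot: [3.14, -0.0, 1.996]
contact_force: [-0.7, 1.1, -0.6]
gripper_width: -0.002
finger_force: 0.0
```

Request:
move_arm --rows '[0.06, -0.14, 0, 0, 0, -0.17, -1, 0.11, -0.28, 0, 0, 0, -0.34, -1, 0.16, -0.43, 0, 0, 0, -0.5, -1, 0.21, -0.56, 0, 0, 0, -0.67, -1, 0.26, -0.7, 0, 0, 0, -0.84, -1, 0.31, -0.85, 0, 0, 0, -1, -1, 0.34, -1, 0, 0, 0, -1, -1, 0.34, -1, 0, 0, 0, -1, -1]'

```text
time_s: 2.17
tcp_pos: [423.2, 37.2, 450.1]
tool_rot: [3.141, -0.0, 1.213]
contact_force: [0.0, 1.1, -0.5]
gripper_width: 0.003
finger_force: 0.0
```

Request:
move_arm --rows '[0.05, -0.1, -0.03, 0, 0, -0.15, 0, 0.12, -0.2, -0.1, 0, 0, -0.3, 0, 0.2, -0.3, -0.2, 0, 0, -0.5, 0, 0.27, -0.4, -0.3, 0, 0, -0.67, 0, 0.327, -0.407, -0.4, 0, 0, -0.67, 0, 0.327, -0.407, -0.5, 0, 0, -0.67, 0, 0.327, -0.407, -0.6, 0, 0, -0.67, 0, 0.327, -0.407, -0.6, 0, 0, -0.67, 0]'

```text
time_s: 3.18
tcp_pos: [520.0, -80.2, 267.4]
tool_rot: [-3.138, 0.004, 0.694]
contact_force: [0.4, 0.9, 1.2]
gripper_width: 0.5
finger_force: 0.0
```

Run:
```python
from h import *
print(manip.get_obs()["gripper_width"],manip.get_obs()["tcp_pos"])
s=cam("scene")[3][:,:,::-1];t=cam("top")[3][:,:,::-1]
cv2.imwrite("pics/s1.png",cv2.resize(s[120:260,240:380],None,fx=4,fy=4,interpolation=cv2.INTER_CUBIC))
```

```text
0.4999263863757614 [520.01958607 -80.20324909 267.43034672]
```

View pics/s1.png

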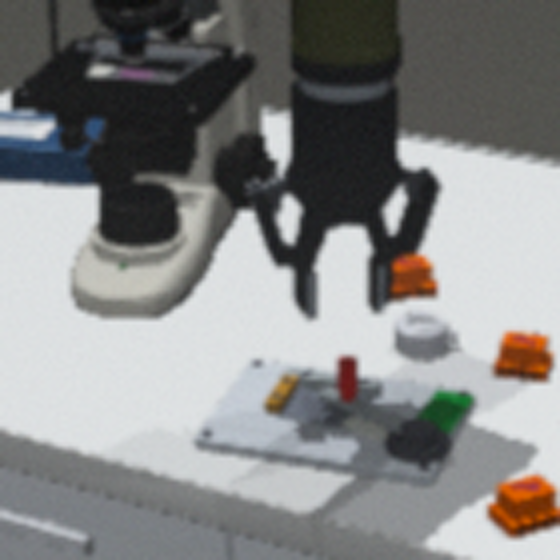

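The gripper sits above the knob (crop pixel (347,378)), with the fingers straddling it. I'll descend and grip.

Request:
move_arm --rows '[0.004, -0.012, -0.05, 0, 0, 0, 0, 0.004, -0.012, -0.11, 0, 0, 0, 0, 0.004, -0.012, -0.17, 0, 0, 0, 0, 0.004, -0.012, -0.215, 0, 0, 0, 0, 0.004, -0.012, -0.215, 0, 0, 0, 0, 0.004, -0.012, -0.215, 0, 0, 0, -1, 0.004, -0.012, -0.215, 0, 0, 0, -1, 0.004, -0.012, -0.215, 0, 0, 0, -1, 0.004, -0.012, -0.215, 0, 0, 0, -1]' --newtons 25

```text
time_s: 4.4
tcp_pos: [522.2, -85.6, 205.8]
tool_rot: [3.141, -0.001, 0.692]
contact_force: [-0.7, 1.4, 1.8]
gripper_width: 0.176
finger_force: 26.3
```

Request:
move_arm --rows '[0.026, -0.009, 0, 0, 0, -0.1, -1, 0.05, -0.021, 0, 0, 0, -0.2, -1, 0.073, -0.036, 0, 0, 0, -0.3, -1, 0.093, -0.054, 0, 0, 0, -0.4, -1, 0.112, -0.074, 0, 0, 0, -0.5, -1, 0.128, -0.096, 0, 0, 0, -0.6, -1, 0.141, -0.12, 0, 0, 0, -0.7, -1, 0.151, -0.145, 0, 0, 0, -0.8, -1, 0.158, -0.171, 0, 0, 0, -0.9, -1, 0.162, -0.198, 0, 0, 0, -1, -1]' --newtons 30

```text
time_s: 5.65
tcp_pos: [571.6, -143.2, 205.8]
tool_rot: [-3.138, -0.002, -0.095]
contact_force: [0.9, 5.2, 3.1]
gripper_width: 0.173
finger_force: 30.8
```

Request:
move_arm --rows '[0, 0, 0, 0, 0, 0, -1, 0, 0, 0, 0, 0, 0, -1]'

```text
time_s: 5.9
tcp_pos: [571.7, -143.8, 205.8]
tool_rot: [-3.14, -0.003, -0.091]
contact_force: [3.3, 4.5, 1.9]
gripper_width: 0.173
finger_force: 30.6
```

Request:
move_arm --rows '[0, -0.007, 0, 0, 0, 0, -1, 0, -0.007, 0, 0, 0, 0, -1, 0, 0, 0, 0, 0, 0, -0.2, 0, 0, 0, 0, 0, 0, -0.2, 0, 0, 0, 0, 0, 0, -0.2, 0, 0, 0.1, 0, 0, 0, -0.2, 0, 0, 0.2, 0, 0, 0, -0.2, 0, 0, 0.3, 0, 0, 0, 0, 0, 0, 0.3, 0, 0, 0, 0]'

```text
time_s: 7.02
tcp_pos: [571.2, -146.0, 297.5]
tool_rot: [3.141, -0.004, -0.094]
contact_force: [0.5, -0.2, -0.6]
gripper_width: 0.503
finger_force: 0.0
```

Run:
```python
from h import *
o=manip.get_obs();print(o["gripper_width"],o["tcp_pos"],o["tool_rot"],o["time_s"])
s=cam("scene")[3][:,:,::-1];t=cam("top")[3][:,:,::-1]
a=cv2.resize(s[195:275,285:405],None,fx=6,fy=6,interpolation=cv2.INTER_CUBIC)
cv2.imwrite("pics/s2.png",a)
```

```text
0.5026376246679907 [ 571.16629826 -145.97560933  297.53667536] [ 3.14137115 -0.00431705 -0.09380251] 7.025
```

View pics/s2.png

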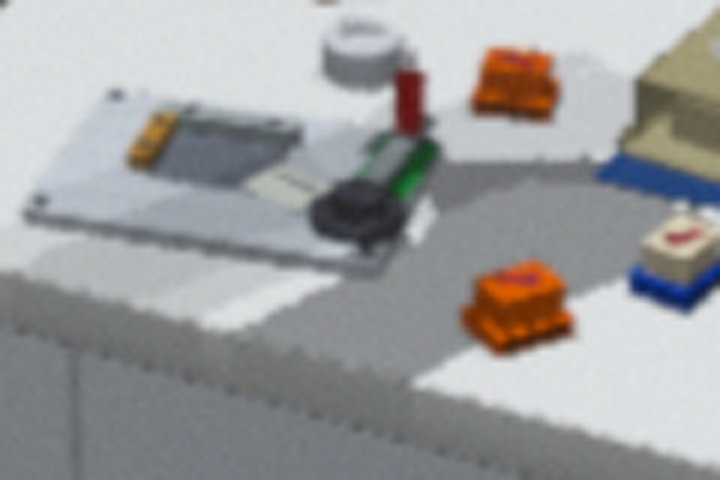

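The lever now lies over the green notch (knob at about (410,100), nest clear). On to the blue block.

Request:
move_arm --rows '[-0.03, -0.13, 0, 0, 0, -0.05, 0, -0.06, -0.26, 0, 0, 0, -0.11, 0, -0.1, -0.39, 0, 0, 0, -0.11, 0, -0.129, -0.51, -0.05, 0, 0, -0.11, 0, -0.129, -0.518, -0.12, 0, 0, -0.11, 0, -0.129, -0.518, -0.12, 0, 0, -0.11, 0, -0.129, -0.518, -0.12, 0, 0, -0.11, 0]'

```text
time_s: 8.0
tcp_pos: [532.5, -299.1, 258.8]
tool_rot: [-3.141, 0.001, -0.178]
contact_force: [-0.6, -0.8, 0.3]
gripper_width: 0.498
finger_force: 0.0
```

Run:
```python
from h import *
o=manip.get_obs();print(o["gripper_width"],o["tcp_pos"],o["tool_rot"],o["time_s"])
s=cam("scene")[3][:,:,::-1];t=cam("top")[3][:,:,::-1]
a=cv2.resize(s[170:270,340:440],None,fx=4,fy=4,interpolation=cv2.INTER_CUBIC)
b=cv2.resize(t[200:260,310:370],None,fx=400/60,fy=400/60,interpolation=cv2.INTER_CUBIC)
cv2.imwrite("pics/s3.png",cv2.hconcat([a,b]))
w=ray("scene",crop(410,72,285,195,6),56)[:2];print("knob",w,np.arctan2(w[1]+150.3,w[0]-503.2),1.287-np.arctan2(w[1]+150.3,w[0]-503.2))
```

```text
0.4978116485005239 [ 532.49917715 -299.05410385  258.77295674] [-3.14093830e+00  9.62500821e-04 -1.77795884e-01] 8.0
knob [ 573.13985922 -142.93108634] 0.10497342697740024 1.1820265730225996
```

View pics/s3.png

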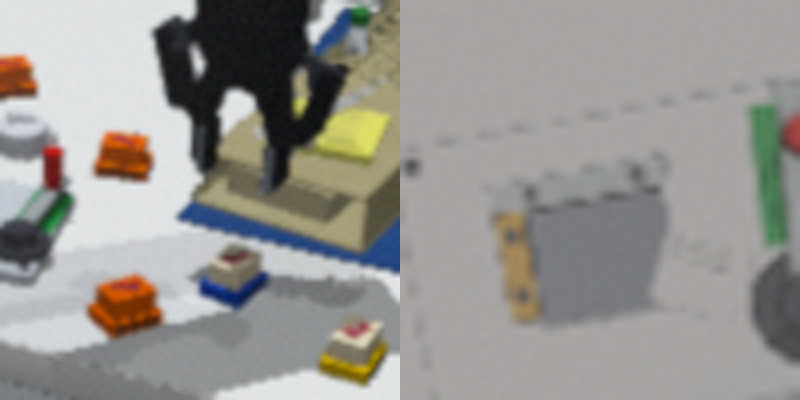

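Request:
move_arm --rows '[0, -0.007, -0.06, 0, 0, 0, 0, 0, -0.007, -0.12, 0, 0, 0, 0, 0, -0.007, -0.18, 0, 0, 0, 0, 0, -0.007, -0.238, 0, 0, 0, 0, 0, -0.007, -0.238, 0, 0, 0, 0, 0, -0.007, -0.238, 0, 0, 0, -1, 0, -0.007, -0.238, 0, 0, 0, -1, 0, -0.007, -0.238, 0, 0, 0, -1, 0, -0.007, -0.238, 0, 0, 0, -1, 0, -0.007, -0.238, 0, 0, 0, -1]' --newtons 60

```text
time_s: 9.35
tcp_pos: [532.1, -302.8, 188.5]
tool_rot: [3.141, -0.001, -0.18]
contact_force: [-0.1, -0.4, 1.8]
gripper_width: 0.263
finger_force: 61.2
```

Run:
```python
from h import *
o=manip.get_obs();print(o["gripper_width"]*85,o["tcp_pos"],o["tool_rot"],o["contact_force"],o["finger_force"])
c=np.array([520.9,-76.2]);a=.170;R=np.array([[np.cos(a),-np.sin(a)],[np.sin(a),np.cos(a)]])
C=lambda u,v:crop(u,v,310,200,400/60)
for p in[(530,212),(660,188),(541,322),(655,303)]:
    w=ray("top",C(*p),10)[:2];print(p,w.round(1),(R.T@(w-c)).round(1))
```

```text
22.35321801888847 [ 532.07046046 -302.83502014  188.45694476] [ 3.14133681e+00 -1.07323330e-03 -1.79964708e-01] [-0.07368121 -0.43321041  1.81928704] 61.21991515159607
(530, 212) [ 541.5 -203.3] [  -1.2 -128.8]
(660, 188) [ 550.9 -258.4] [  -1.2 -184.6]
(541, 322) [ 495.6 -206. ] [ -46.9 -123.7]
(655, 303) [ 502.9 -254. ] [ -47.8 -172.1]
```

Request:
move_arm --rows '[0, 0, 0.1, 0, 0, 0, -1, 0, 0, 0.2, 0, 0, 0, -1, 0, 0, 0.3, 0, 0, 0.15, -1, 0, 0.05, 0.3, 0, 0, 0.35, -1, 0, 0.1, 0.3, 0, 0, 0.55, -1, 0, 0.15, 0.3, 0, 0, 0.75, -1, 0, 0.2, 0.3, 0, 0, 0.9, -1, 0, 0.2, 0.3, 0, 0, 1, -1, 0, 0.2, 0.3, 0, 0, 1, -1]'

```text
time_s: 10.52
tcp_pos: [531.6, -242.4, 277.5]
tool_rot: [-3.141, 0.0, 0.605]
contact_force: [0.2, -0.8, -1.2]
gripper_width: 0.265
finger_force: 60.7
```

Request:
move_arm --rows '[0, 0.06, 0, 0, 0, 0.2, -1, 0, 0.14, 0, 0, 0, 0.4, -1, 0, 0.22, 0, 0, 0, 0.6, -1, 0, 0.3, 0, 0, 0, 0.8, -1, 0, 0.38, 0, 0, 0, 1, -1, -0.01, 0.46, 0, 0, 0, 1, -1, -0.02, 0.52, 0, 0, 0, 1, -1, -0.02, 0.52, 0, 0, 0, 1, -1]'

```text
time_s: 11.52
tcp_pos: [525.7, -85.5, 277.5]
tool_rot: [-3.141, -0.0, 1.392]
contact_force: [0.3, -1.1, -0.8]
gripper_width: 0.259
finger_force: 60.7
```

Request:
move_arm --rows '[0, 0.02, 0, 0, 0, 0.15, -1, 0, 0.04, 0, 0, 0, 0.3, -1, 0, 0.05, 0, 0, 0, 0.446, -1, 0, 0.05, 0, 0, 0, 0.446, -1, 0, 0.05, 0, 0, 0, 0.446, -1]'

```text
time_s: 12.15
tcp_pos: [525.8, -72.7, 277.8]
tool_rot: [-3.142, 0.0, 1.738]
contact_force: [0.4, 0.9, -0.9]
gripper_width: 0.259
finger_force: 60.7
```

Run:
```python
from h import *
o=manip.get_obs();print(o["gripper_width"]*85,o["tcp_pos"],o["tool_rot"],o["contact_force"],o["finger_force"],o["time_s"])
s=cam("scene")[3][:,:,::-1]
cv2.imwrite("pics/s4.png",cv2.resize(s[170:250,280:400],None,fx=6,fy=6,interpolation=cv2.INTER_CUBIC))
c=np.array([520.9,-76.2]);a=.170;R=np.array([[np.cos(a),-np.sin(a)],[np.sin(a),np.cos(a)]])
C=lambda u,v:crop(u-400,v,310,200,400/60)
for p in[(530,212),(660,188),(541,322),(655,303)]:
    w=ray("top",C(*p),10)[:2];print(p,w.round(1),(R.T@(w-c)).round(1))
```

```text
21.983977770393526 [525.77917778 -72.66303626 277.78807694] [-3.14153809e+00  4.92966140e-04  1.73750755e+00] [ 0.39047861  0.86448429 -0.87976543] 60.74958801269531 12.15
(530, 212) [543.5 -35.5] [29.2 36.3]
(660, 188) [552.9 -90.3] [ 29.2 -19.3]
(541, 322) [497.6 -39.4] [-16.7  40.2]
(655, 303) [504.9 -87.1] [-17.6  -8. ]
```

View pics/s4.png

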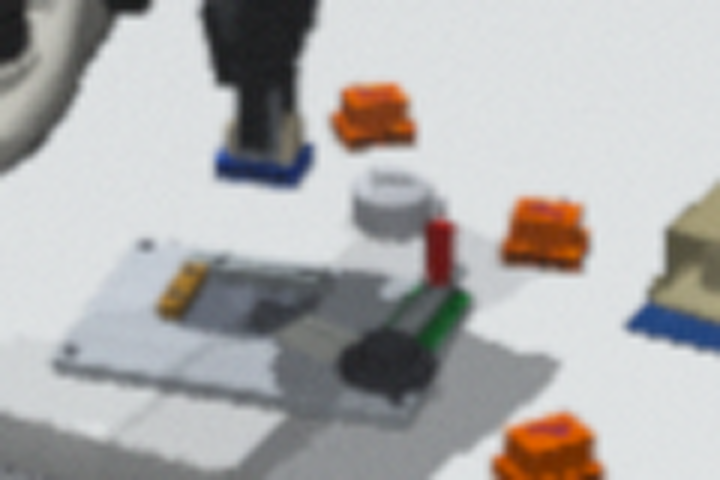

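Request:
move_arm --rows '[-0.008, 0, -0.06, 0, 0, 0, -1, -0.008, 0, -0.13, 0, 0, 0, -1, -0.008, 0, -0.19, 0, 0, 0, -1, -0.008, 0, -0.23, 0, 0, 0.003, -1, -0.008, 0, -0.25, 0, 0, 0.003, -1, -0.008, 0, -0.258, 0, 0, 0.003, -1, -0.008, 0, -0.262, 0, 0, 0.003, -1, -0.008, 0, -0.262, 0, 0, 0.003, -1]'

```text
time_s: 13.25
tcp_pos: [523.6, -71.6, 199.6]
tool_rot: [3.141, 0.0, 1.743]
contact_force: [0.4, 0.2, -0.6]
gripper_width: 0.263
finger_force: 60.8
```

Lower slowly to floor contact.

Request:
move_arm --rows '[0, 0, -0.002, 0, 0, 0, -1, 0, 0, -0.004, 0, 0, 0, -1, 0, 0, -0.006, 0, 0, 0, -1, 0, 0, -0.006, 0, 0, 0, -1, 0, 0, -0.006, 0, 0, 0, -1]'

```text
time_s: 13.88
tcp_pos: [523.6, -71.7, 198.4]
tool_rot: [3.141, -0.0, 1.743]
contact_force: [-3.0, -0.1, 6.5]
gripper_width: 0.262
finger_force: 61.7
```

Request:
move_arm --rows '[0.007, 0.001, 0, 0, 0, 0, -1, 0.014, 0.002, 0, 0, 0, 0, -1, 0.021, 0.0035, 0, 0, 0, 0, -1, 0.026, 0.0045, 0, 0, 0, 0, -1, 0.026, 0.0045, 0, 0, 0, 0, -1]'

```text
time_s: 14.5
tcp_pos: [530.8, -70.9, 198.4]
tool_rot: [-3.14, -0.0, 1.743]
contact_force: [-5.3, -1.0, 9.3]
gripper_width: 0.256
finger_force: 62.0
```

Request:
move_arm --rows '[0.005, 0.001, 0, 0, 0, 0, -1, 0.01, 0.002, 0, 0, 0, 0, -1, 0.015, 0.0025, 0, 0, 0, 0, -1, 0.02, 0.0035, 0, 0, 0, 0, -1, 0.02, 0.0035, 0, 0, 0, 0, -1]'

```text
time_s: 15.12
tcp_pos: [535.5, -70.4, 198.4]
tool_rot: [-3.135, -0.001, 1.743]
contact_force: [-10.5, -0.8, 15.3]
gripper_width: 0.263
finger_force: 62.8
```

Request:
move_arm --rows '[0, 0, 0.002, 0, 0, 0, -1, 0.004, 0.001, 0.002, 0, 0, 0, -1, 0.008, 0.0015, 0.002, 0, 0, 0, -1, 0.008, 0.0015, 0.002, 0, 0, 0, -1]'

```text
time_s: 15.62
tcp_pos: [536.4, -70.3, 198.4]
tool_rot: [-3.131, -0.002, 1.742]
contact_force: [-16.3, -1.1, 18.1]
gripper_width: 0.26
finger_force: 63.1
```

Run:
```python
from h import *
o=manip.get_obs();print(o["tcp_pos"],o["tool_rot"],o["contact_force"],o["ft_torque"],o["time_s"])
s=cam("scene")[3][:,:,::-1];t=cam("top")[3][:,:,::-1]
a=cv2.resize(s[190:240,285:350],None,fx=8,fy=8,interpolation=cv2.INTER_CUBIC)
cv2.imwrite("pics/s5.png",a)
```

```text
[536.36529098 -70.30394813 198.41278655] [-3.13074868e+00 -2.11600227e-03  1.74238251e+00] [-16.30516821  -1.08341136  18.10078869] [-0.41653823  3.41558947  0.09141595] 15.625
```

View pics/s5.png

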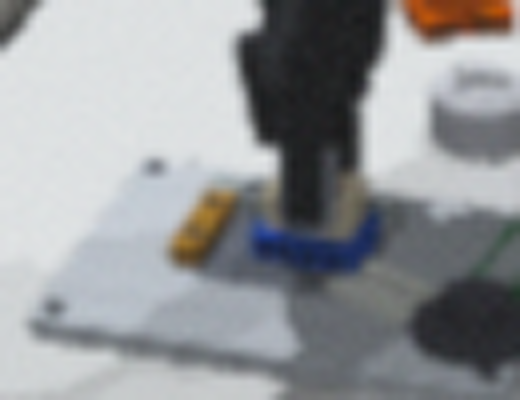

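The block is against the far stop, and the picture shows a gap to the brass stop on the left. I'll slide it left.

Request:
move_arm --rows '[-0.004, 0, 0.003, 0, 0, 0, -1, -0.005, 0.007, 0.003, 0, 0, 0, -1, -0.006, 0.014, 0.003, 0, 0, 0, -1, -0.007, 0.021, 0.003, 0, 0, 0, -1, -0.008, 0.028, 0.003, 0, 0, 0, -1, -0.008, 0.028, 0.003, 0, 0, 0, -1]'

```text
time_s: 16.48
tcp_pos: [534.8, -64.7, 198.5]
tool_rot: [-3.134, 0.004, 1.741]
contact_force: [-7.7, -9.4, 6.1]
gripper_width: 0.263
finger_force: 61.5
```

Request:
move_arm --rows '[-0.001, 0.006, 0, 0, 0, 0, -1, -0.002, 0.012, 0, 0, 0, 0, -1, -0.003, 0.018, 0, 0, 0, 0, -1, -0.003, 0.018, 0, 0, 0, 0, -1]'

```text
time_s: 16.98
tcp_pos: [533.9, -59.4, 198.5]
tool_rot: [-3.134, 0.004, 1.741]
contact_force: [-8.4, -9.3, 6.0]
gripper_width: 0.264
finger_force: 61.5
```

Request:
move_arm --rows '[-0.001, 0.005, 0, 0, 0, 0, -1, -0.0015, 0.01, 0, 0, 0, 0, -1, -0.002, 0.015, 0, 0, 0, 0, -1, -0.002, 0.015, 0, 0, 0, 0, -1]'

```text
time_s: 17.48
tcp_pos: [533.2, -55.2, 198.5]
tool_rot: [-3.134, 0.004, 1.74]
contact_force: [-8.3, -11.4, 6.4]
gripper_width: 0.259
finger_force: 61.6
```

Request:
move_arm --rows '[-0.001, 0.005, 0, 0, 0, 0, -1, -0.0015, 0.01, 0, 0, 0, 0, -1, -0.002, 0.013, 0, 0, 0, 0, -1, -0.002, 0.013, 0, 0, 0, 0, -1]'

```text
time_s: 17.98
tcp_pos: [532.8, -53.5, 198.6]
tool_rot: [-3.134, 0.008, 1.739]
contact_force: [-7.5, -14.5, 6.5]
gripper_width: 0.258
finger_force: 61.5
```

Request:
move_arm --rows '[0.004, 0.007, 0, 0, 0, 0, -1, 0.008, 0.014, 0, 0, 0, 0, -1, 0.012, 0.021, 0, 0, 0, 0, -1, 0.012, 0.021, 0, 0, 0, 0, -1]' --newtons 100

```text
time_s: 18.48
tcp_pos: [534.2, -52.3, 198.8]
tool_rot: [-3.126, 0.013, 1.736]
contact_force: [-17.3, -27.0, 16.1]
gripper_width: 0.249
finger_force: 101.1
```

Run:
```python
from h import *
o=manip.get_obs();print(o["tcp_pos"],o["tool_rot"],o["contact_force"],o["ft_torque"],o["time_s"])
s=cam("scene")[3][:,:,::-1];t=cam("top")[3][:,:,::-1]
a=cv2.resize(s[195:235,290:340],None,fx=12,fy=12,interpolation=cv2.INTER_CUBIC)
cv2.imwrite("pics/s6.png",a)
```

```text
[534.17510844 -52.32438609 198.79047274] [-3.12631221  0.01277979  1.73635701] [-17.34911743 -26.95800618  16.05979612] [-5.6575913   3.7823685   0.31993979] 18.475
```

View pics/s6.png

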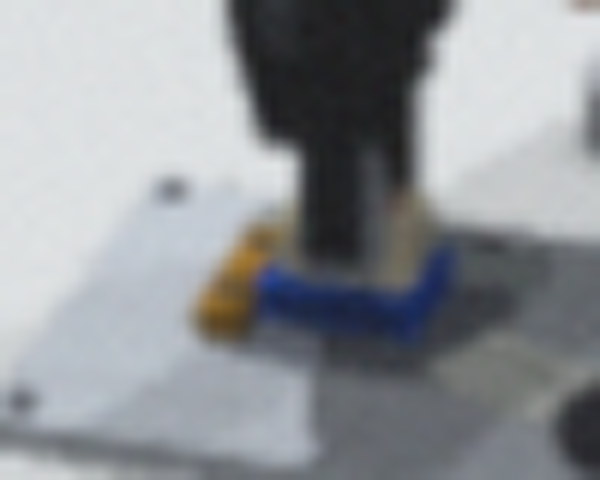

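The block's left end meets the brass stop and both forces are rising. I'll correct the slight elastic tilt of the tool while keeping the push.

Request:
move_arm --rows '[0, -0.002, 0, 0.01, -0.009, 0, -1, 0, -0.004, 0, 0.02, -0.018, 0, -1, 0, -0.004, 0, 0.02, -0.018, 0, -1, 0, -0.004, 0, 0.02, -0.018, 0, -1]'

```text
time_s: 19.08
tcp_pos: [532.6, -54.9, 198.6]
tool_rot: [-3.138, -0.0, 1.735]
contact_force: [-23.0, -28.9, 23.1]
gripper_width: 0.249
finger_force: 101.9
```

Run:
```python
from h import *
o=manip.get_obs();print(o["tcp_pos"],o["tool_rot"],o["contact_force"],o["ft_torque"],o["finger_force"],o["time_s"])
a=.17;R=np.array([[np.cos(a),-np.sin(a)],[np.sin(a),np.cos(a)]]);print("local push",-R.T@o["contact_force"][:2])
```

```text
[532.55437115 -54.90463735 198.61007302] [-3.13796577e+00 -2.42543981e-04  1.73548902e+00] [-23.0168564  -28.90236143  23.13491461] [-6.32076266  5.35012491  0.38114607] 101.94703102111816 19.075
local push [27.57483245 24.59168132]
```

Request:
move_arm --rows '[0.002, 0.005, 0.003, 0.002, -0.002, 0.005, -1, 0.002, 0.009, 0.005, 0.003, -0.003, 0.005, -1, 0.002, 0.009, 0.005, 0.003, -0.003, 0.005, -1, 0.002, 0.009, 0.005, 0.003, -0.003, 0.005, -1]'

```text
time_s: 19.58
tcp_pos: [532.4, -54.5, 198.7]
tool_rot: [-3.138, 0.001, 1.738]
contact_force: [-21.8, -34.1, 15.0]
gripper_width: 0.246
finger_force: 100.9
```

Run:
```python
from h import *
o=manip.get_obs();print(o["tcp_pos"],o["tool_rot"],o["contact_force"],o["ft_torque"],o["finger_force"],o["time_s"])
a=.17;R=np.array([[np.cos(a),-np.sin(a)],[np.sin(a),np.cos(a)]]);print("local push",-R.T@o["contact_force"][:2])
s=cam("scene")[3][:,:,::-1];cv2.imwrite("pics/s7.png",cv2.resize(s[190:240,290:370],None,fx=10,fy=10,interpolation=cv2.INTER_CUBIC))
```

```text
[532.39477071 -54.52130814 198.67237813] [-3.13846839e+00  1.30945351e-03  1.73762528e+00] [-21.80951849 -34.1386512   15.04163564] [-7.66534217  4.9839035   0.29605225] 100.92310309410095 19.575
local push [27.27078641 29.95674902]
```

View pics/s7.png

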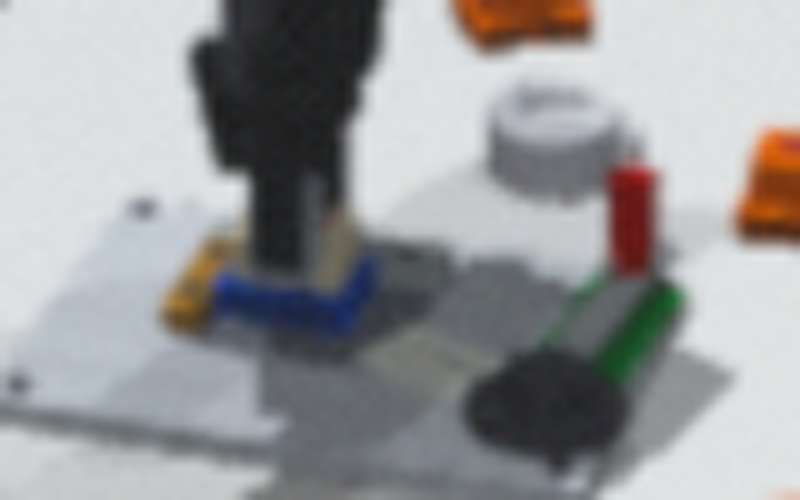

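Request:
move_arm --rows '[0.004, 0.001, 0, 0, -0.002, 0, -1, 0.006, 0.001, 0, 0, -0.003, 0, -1, 0.006, 0.001, 0, 0, -0.003, 0, -1, 0.006, 0.001, 0, 0, -0.003, 0, -1]'

```text
time_s: 20.12
tcp_pos: [532.9, -54.6, 198.7]
tool_rot: [-3.136, 0.001, 1.737]
contact_force: [-26.7, -33.9, 20.6]
gripper_width: 0.247
finger_force: 101.8
```

Stable: about 32 N towards the far stop and 29 N towards the side stop. The block is flat and the lever is in the green notch, so I'm handing in.

```bash
python3 -c "
from plant import manip
print(manip.close_job())"
```

```text
the job is handed in; nothing more can be done
None
```

The job is handed in: the lever is in the green notch, and the blue block is on the nest floor, still gripped and pressed at about 30 N towards each stop. The contact is judged from the forces and the scene picture, as the gripper hid the nest from above.

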